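Seat the blue collet holder in the inclined spindle and press the clamp button

ROBOT

A 7-joint arm with a two-finger parallel gripper is mounted at the origin on the work surface. World frame = base frame: x ahead of the robot, y to its left, z up, the work surface at z = 0. Lengths are in m, angles in rad, forces in N, time in s.
With the tool pointing down it reaches from about 0.4 to 0.875 m from the base axis. Payload 6.5 kg.
Tool frame: the origin (TCP) lies at the very end of the fingers, on their centre line; the grasp point (between the pads) lies ctrl.pinch_z behind it (ctrl.pinch_z is the distance from the TCP to the grasp point, in m); z points along the fingers, y is the line along which they close (so a half turn about z gives the same grasp; the last joint's range is limited). The gripper opens to 85 mm and grips with 20 to 120 N. Pads are 22 mm wide; open, the fingers measure 114 mm over their backs; the gripper's body (76 mm by 85 mm) begins 54 mm behind the grasp point. The pads swing forward as they close: fully open they stand 13 mm farther back than shut.
Start: joints at [1.18, 0.536, -0.004, 1.538, 0.003, 1.067, -0.071], TCP at [0.207, -0.616, 0.231] pointing down, gripper open.
Joint ranges: [-2.7, 2.7], [-0.37, 2.16], [-1.27, 1.26], [0.24, 2.4], [-1.31, 4.45], [0.19, 1.91], [-2.76, 2.76]. Speed limits (rad/s): [2.39, 2.39, 3.14, 3.14, 3.14, 3.14, 3.14].

INTERFACE

Orientations are given as [roll, pitch, yaw] about the fixed x, y, z axes, in that order (R = Rz(yaw) Ry(pitch) Rx(roll)).
In Python, from bench import ctrl gives the robot as it stands.
- The arm moves only by the shell command python3 -m handwheel 'ROWS'. ROWS is JSON, a list of rows, each an object with "linear": the shift along the tool's x, y, z in mm, a list of three; "rot": the turn, a rotation vector about the tool's x, y, z in degrees, a list of three; "jaw": the opening in per cent of the stroke, from 0 (shut) to 100 (fully open). In form: [{"linear": [dx, dy, dz], "rot": [rx, ry, rz], "jaw": jaw}, ...]. A call has 1 to 12 rows; each row is the pose to reach, as a shift and turn from the pose commanded when the call began, along the tool's axes at that moment; what a row does not reach only later rows make up. A row lasts 1/12 s, in which the tool goes at most 41.7 mm and 7.16 degrees, less where a joint would pass 70% of its speed; a pose out of reach is approached as far as the arm can. A call with a gripper value outside its range is refused whole. The fingers move at their own pace and stop on an object; the grip force is fixed at half the most. Time passes only in rows, so rows that repeat a pose let the fingers close. It gives the time, the measured TCP pose, the force, the opening and the grip force at its end, in the units of the state.
- ctrl.get_state(): the state, without advancing time (a new reading comes with each control period).
- ctrl.snapshot(name): name is "scene" or "top" or "wrist"; returns (picture, depth): 400x640x3 uint8, red, green, blue; 400x640 float32, m along the optical axis (not along the pixel's ray), 0 where there is no reading.
- ctrl.calibration(name): a dict with "fovy" (degrees; the focal length in pixels is half the picture's height over the tangent of half this angle, whatever the lens; pixels are square), "cx", "cy" (the principal point, pixels), "world_to_cam" (4x4, takes a point from world to camera coordinates). Camera axes: x right, y down, z forward; pixel columns grow to the right and rows downward; lengths in m; the calibration is good to about 2 mm. A picture is of the moment at which its call begins: read the wrist's pose just before it. calibration takes no time and is no camera call; for the wrist camera it gives the pose at the moment of the call.
- ctrl.sign_off(): hands the job in; it is judged then, once.
The state is a dict: "clock": time; "joints": joint angles; "qvel": joint speeds; "joint_torque": joint torques, N m; "ee_pos": TCP position; "tcp_rot": TCP orientation; "force": force on the tool from outside, world axes, zero at the start; "moment": the same for the moment, N m; "width": opening from 0.0 (shut) to 1.0 (fully open); "grip_force": force on a finger pad.
Only numpy, scipy, OpenCV 4.12 (cv2) and the standard library are available. Lean on these libraries where they do the work, as an engineer would, in place of code of your own. Each camera call takes 0.05 s, during which the arm holds its last target. There are 200 camera calls.

TASK

Take the tool holder with the blue nut from the rack and seat it in the inclined spindle, with the slots of its flange over the two brass dogs and the flange flush on the spindle face; keep hold of it until it is fully home. Then let go of it and press the green button on the aluminium box all the way down to call the clamp, and let it spring back. Leave the other two holders in the rack and do not disturb anything else on the bench.

Things in the scene. Friction and masses are not known exactly. Their poses are not given: they have to be found in the camera images.
- holder_blue_mid (a point): The holder to load (0.35-0.55 kg), the only one with a blue nut; first upright in the rack. Point: on its axis, middle of its gripping body, 31 mm above the flange's underside. Own z: from shank to nut. The body, 9 to 49 mm above the flange's underside, has two flats 30 mm apart facing own +y and -y (36 mm long along x): grip across these. Above it the round nut, 33 mm across, 48 to 62 mm up.
- holder_blue_seat (a point): Same holder and axes: centre of the underside of its flange (56 mm across, 9 mm thick). Below it a conical shank, 32 mm across at the flange, 19 mm at its end 45 mm down, then a stud 11 mm across, 12 mm long. The flange has two through slots at own +x and -x, 16 mm wide, from the rim in to 19 mm from the axis; a half turn about z gives the same holder.
- holder_red_mid (a point): A holder of the same shape with a red nut, to be left in the rack. Point and axes as for the blue one.
- holder_black_mid (a point): A holder of the same shape with a black nut, to be left in the rack. Point and axes as for the blue one.
- rack: Aluminium rack fixed to the bench, 75 mm (own x) by 300 mm (own y), upper side of its plate 85 mm above the bench. Origin on the bench, under its centre. Three through holes 36 mm across at own y = -100, 0 and +100 mm; a holder hangs by its flange on the plate and must be lifted at least 60 mm straight up to clear its hole.
- spindle_mouth (a point): Centre of the mouth of the spindle taper, in its flat steel face (68 mm across), 165 mm above the bench. Own z points out along the spindle axis, 30 degrees from vertical, leaning towards the robot's right. The bore (33.6 mm across here, 45 mm deep, open below) fits the shank with 0.8 mm to spare. Fully home, the flange's underside lies on the face: the seat point meets this point, z axes agree.
- spindle_dog (a point): Top centre of one of the two brass dogs, which stand 7 mm out of the spindle face at the mouth's own +x (this one) and -x, 20.5 to 29.5 mm from the axis, 12 mm wide (9 mm at the top). Axes as the mouth's. The flange slots go over them, either way round. The spindle is braked: it turns only under about 0.6 N m.
- spindle_unit: The fixed spindle unit; origin on the bench straight under the mouth. Round black housing 92 mm across that goes 134 mm down behind the face along the axis, in a steel bracket on a base plate 200 by 170 mm; nothing stands higher than the face and dogs.
- clamp_button_top (a point): Centre of the top of the round green button, 30 mm across, on the upper side of a fixed aluminium box (64 by 90 mm, 55 mm high); the button's top is about 77 mm above the bench. Press straight down 6 mm; that takes about 5 N.
- clamp_button (a joint): How far the green button is pressed in: 0 is out, 0.006 m is fully down. It springs back.
- holder_blue: The holder with the blue nut as a whole; origin and axes as holder_blue_seat.
- holder_red: The holder with the red nut; origin: centre of its flange's underside.
- holder_black: The holder with the black nut; origin: centre of its flange's underside.
- spanner: Loose steel spanner lying on the bench, 160 mm long.
- driver: Loose screwdriver lying on the bench, 190 mm long.
- green_piece: Green plastic test piece, 34 by 50 by 30 mm, standing on the bench; origin under its centre.
- red_piece: Red plastic test piece of the same size, standing on the green one; origin under its centre.
- grease_jar: Small jar with an orange cap, 56 mm across and 60 mm high; origin under its centre.
Things that resemble listed ones, but are neither listed nor needed, are in the scene too. Leave any orange look-alike of the holder_black alone.

How it is judged:
By the outcome, as a careful person would: the job done as asked, in the order asked, and still so for the second after the job is handed in, with the robot touching nothing.
It also fails if it takes over 48 s, if anything falls off the work surface, if the arm or the gripper's body presses on something with over 40 N, if the wrist force passes 120 N, or if a joint passes its speed limit or range.

## Working session

There is one attempt and no reset: what is moved stays moved. The work goes in short steps, Python scripts to look and compute and a shell command to move; the robot and the scene stay as the last step left them, time stands still between calls to the robot, and variables do not carry over. Pictures are saved under pics/ and viewed, at most 13 in all, crops included, and the job is handed in when it is done.

```bash
ls; mkdir -p pics
cat > h.py <<'E'
import numpy as np, cv2
from bench import ctrl
from scipy.spatial.transform import Rotation as R
def snap(n):
    c=ctrl.calibration(n); p,d=ctrl.snapshot(n); return p,d,c
def K(c):
    f=200/np.tan(np.radians(c['fovy'])/2); return f,c['cx'],c['cy']
def pts(d,c):
    f,cx,cy=K(c); v,u=np.mgrid[0:400,0:640]
    P=np.stack([(u-cx)/f*d,(v-cy)/f*d,d,np.ones_like(d)],-1)
    W=P@np.linalg.inv(np.array(c['world_to_cam'])).T
    W[d<=0]=np.nan; return W[...,:3]
def ray(u,v,z,c):
    f,cx,cy=K(c); T=np.linalg.inv(np.array(c['world_to_cam'])); o=T[:3,3]
    r=T[:3,:3]@np.array([(u-cx)/f,(v-cy)/f,1]); return o+r*(z-o[2])/r[2]
def save(n,p): cv2.imwrite('pics/'+n,cv2.cvtColor(p,cv2.COLOR_RGB2BGR))
E
python3 - <<'E'
from h import *
print(ctrl.pinch_z, ctrl.get_state())
for n in('scene','top'):
    p,d,c=snap(n); save(n+'1.png',p); np.savez(n+'1.npz',p=p,d=d,c=np.array(c,dtype=object)); print(n,{k:np.round(v,3) for k,v in c.items()},(d>0).mean())
E
```

```text
pics
0.0187 {'clock': 0.0, 'joints': array([ 1.17980042,  0.5371833 , -0.0044649 ,  1.53887405,  0.00260302,
        1.06729049, -0.07119647]), 'qvel': array([-0.00156799,  0.00149671,  0.0006404 , -0.00039963,  0.00183271,
        0.00043078, -0.00015201]), 'joint_torque': array([-3.31809315e-04, -5.83410501e+01,  1.04852110e+00, -2.59097725e+01,
        1.22457754e-02,  9.59472789e-03, -2.52092764e-05]), 'ee_pos': array([ 0.20721985, -0.61541603,  0.23040137]), 'tcp_rot': array([-3.13984722e+00,  1.17473784e-04,  3.24895534e-01]), 'force': array([-0.43310151,  0.36883042,  0.67547388]), 'moment': array([ 0.02567169, -0.03935946, -0.06454544]), 'grip_force': 0.0, 'width': 0.9963044904756038}
scene {'fovy': np.float64(54.661), 'cx': np.float64(319.384), 'cy': np.float64(199.212), 'world_to_cam': array([[-0.526,  0.851, -0.003,  0.197],
       [ 0.505,  0.309, -0.806, -0.233],
       [-0.685, -0.425, -0.592,  1.515],
       [ 0.   ,  0.   ,  0.   ,  1.   ]])} 0.9956796875
top {'fovy': np.float64(52.282), 'cx': np.float64(321.484), 'cy': np.float64(198.305), 'world_to_cam': array([[-0.028, -1.   ,  0.011,  0.127],
       [-0.997,  0.027, -0.079,  0.586],
       [ 0.079, -0.013, -0.997,  1.352],
       [ 0.   ,  0.   ,  0.   ,  1.   ]])} 0.99595703125
```

View pics/scene1.png

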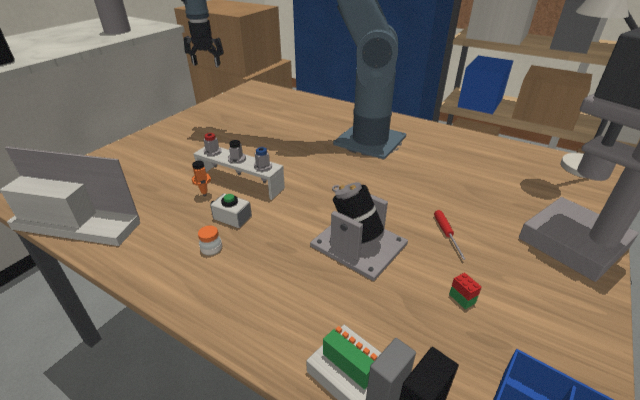

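View pics/top1.png

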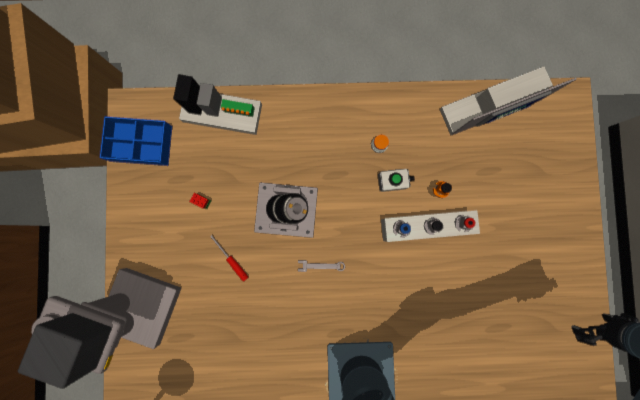

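The scene view shows the rack with red (211,143), black (236,152) and blue (262,160) nuts. An orange look-alike stands off the rack at (200,180). In the top view blue is at (402,228), black (435,225), red (466,222), the spindle face near (290,208), the button (396,179) and the orange look-alike (443,188). The only blue nut is the one at (402,228), so that is the one meant.

Run:
```python
from h import *
for n,box in(('top',(385,210,425,245)),('scene',(245,140,285,175))):
    z=np.load(n+'1.npz',allow_pickle=True); p,d,c=z['p'],z['d'],z['c'].item(); W=pts(d,c)
    hsv=cv2.cvtColor(p,cv2.COLOR_RGB2HSV)
    x0,y0,x1,y1=box; m=np.zeros((400,640),bool); m[y0:y1,x0:x1]=True
    b=m&(hsv[...,0]>100)&(hsv[...,0]<130)&(hsv[...,1]>90)
    print(n,'blue',b.sum(),np.nanmedian(W[b],0),np.nanmax(W[b][:,2]))
    g=(hsv[...,0]>45)&(hsv[...,0]<85)&(hsv[...,1]>100)&(np.abs(W[...,2]-.077)<.012)&(W[...,1]<0)
    vv,uu=np.where(g); print('green',g.sum(),np.nanmedian(W[g],0),uu.mean(),vv.mean(), ray(uu.mean(),vv.mean(),.077,c))
    # rack plate
    r=(np.abs(W[...,2]-.085)<.006)&(W[...,1]<-.02)&(W[...,1]>-.5)&(W[...,0]<.55)&(W[...,0]>.3)
    Q=W[r][:,:2].astype(np.float32); print('rack',cv2.minAreaRect(Q))
    # spindle face: points fit
    s=(W[...,2]>.135)&(W[...,2]<.2)&(abs(W[...,0]-.5)<.15)&(abs(W[...,1]-.18)<.12)
    S=W[s]; print('sp',len(S),S.mean(0),S.min(0),S.max(0))
z=np.load('top1.npz',allow_pickle=True); s=np.load('scene1.npz',allow_pickle=True)
a=cv2.resize(z['p'][165:255,240:490],None,fx=3.2,fy=3.2,interpolation=cv2.INTER_CUBIC)
b=cv2.resize(s['p'][120:260,185:435],None,fx=3.2,fy=3.2,interpolation=cv2.INTER_CUBIC)
save('crop1.png',np.vstack([a[:, :800],b[:312,:800]]))
```

```text
top blue 76 [ 0.48123486 -0.13823377  0.14615809] 0.15176653409761132
green 75 [ 0.643216   -0.13290575  0.07511551] 395.7866666666667 178.54666666666665 [ 0.64290987 -0.13197048  0.077     ]
rack ((0.4862995743751526, -0.24026231467723846), (0.07510236650705338, 0.3014751076698303), 3.3424243927001953)
sp 704 [0.55065478 0.20461273 0.15938024] [0.50602717 0.15773393 0.13501103] [0.59597647 0.25664621 0.18620074]
scene blue 65 [ 0.49088096 -0.13289141  0.14552427] 0.14836182961433064
green 75 [ 0.65085846 -0.12696907  0.07519584] 228.6 197.84 [ 0.6527262  -0.12451941  0.077     ]
rack ((0.49075984954833984, -0.23652802407741547), (0.0827183872461319, 0.3025524616241455), 3.9882943630218506)
sp 909 [0.57210304 0.21907807 0.15739897] [0.51423641 0.16128059 0.13500427] [0.60222529 0.26148285 0.18593118]
```

View pics/crop1.png

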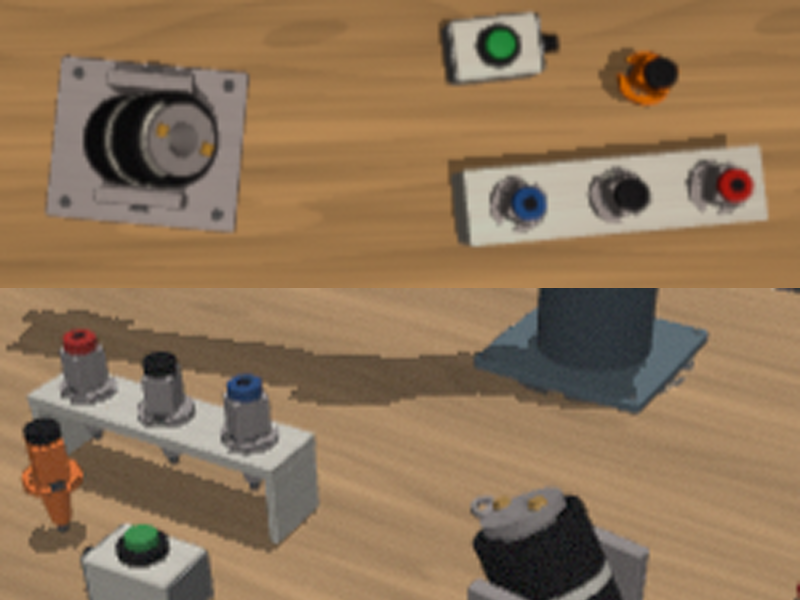

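The blue nut is confirmed at crop (525,203) top and (243,388) scene. It is the end holder nearest the spindle, and its plate height (85 mm) and nut height (~147 mm) match the description. The dogs show at crop (163,130) and (207,148). The two cameras disagree by several mm, so next I look from close by with the wrist camera.

```bash
cat >> h.py <<'E'
def pose():
    s=ctrl.get_state(); return np.array(s['ee_pos']),R.from_euler('xyz',s['tcp_rot']).as_matrix(),s
def to(p,Rm=None):
    q,Q,s=pose(); Rm=Q if Rm is None else Rm
    print('linear',np.round(Q.T@(np.array(p)-q)*1000,1),'rot',np.round(np.degrees(R.from_matrix(Q.T@Rm).as_rotvec()),2))
def down(yaw): return R.from_euler('xyz',[np.pi,0,yaw]).as_matrix()
E
python3 - <<'E'
from h import *
c=ctrl.calibration('wrist'); print(c['fovy'],c['cx'],c['cy'])
q,Q,s=pose(); T=np.linalg.inv(c['world_to_cam'])
print('cam in tool',Q.T@(T[:3,3]-q),'\n',Q.T@T[:3,:3])
for y in (0,.06):to([.42,-.14,.30],down(y))
E
```

```text
62.10064193436615 318.0508185293403 200.93731814011187
cam in tool [ 0.07477138 -0.00079357 -0.14293952] 
 [[ 1.37687085e-03 -9.55632839e-01 -2.94557263e-01]
 [ 9.99999036e-01  1.36811918e-03  2.35777254e-04]
 [ 1.77672955e-04 -2.94557304e-01  9.55633802e-01]]
linear [ 353.4 -382.8  -68.9] rot [-0.09  0.02 18.61]
linear [ 353.4 -382.8  -68.9] rot [-0.09  0.02 15.17]
```

```bash
python3 -m handwheel '[{"linear":[400,-360,-50],"rot":[0,0,15],"jaw":100},{"linear":[400,-360,-50],"rot":[0,0,15],"jaw":100},{"linear":[400,-360,-50],"rot":[0,0,15],"jaw":100},{"linear":[400,-360,-50],"rot":[0,0,15],"jaw":100},{"linear":[400,-360,-50],"rot":[0,0,15],"jaw":100},{"linear":[400,-360,-50],"rot":[0,0,15],"jaw":100},{"linear":[400,-360,-50],"rot":[0,0,15],"jaw":100},{"linear":[400,-360,-50],"rot":[0,0,15],"jaw":100},{"linear":[400,-360,-50],"rot":[0,0,15],"jaw":100},{"linear":[400,-360,-50],"rot":[0,0,15],"jaw":100},{"linear":[400,-360,-50],"rot":[0,0,15],"jaw":100},{"linear":[400,-360,-50],"rot":[0,0,15],"jaw":100}]'
python3 -m handwheel '[{"linear":[0,0,0],"rot":[0,0,0],"jaw":100},{"linear":[0,0,0],"rot":[0,0,0],"jaw":100},{"linear":[0,0,0],"rot":[0,0,0],"jaw":100},{"linear":[0,0,0],"rot":[0,0,0],"jaw":100}]'
```

```text
clock: 1.1
ee_pos: [0.4521, -0.1803, 0.2777]
tcp_rot: [3.141, 0.0, 0.063]
force: [0.2, -1.1, -0.1]
width: 0.997
grip_force: 0.0
clock: 1.43
ee_pos: [0.4509, -0.1837, 0.2772]
tcp_rot: [3.141, 0.001, 0.061]
force: [0.2, -1.0, -0.1]
width: 1.003
grip_force: 0.0
```

Run:
```python
from h import *
p,d,c=snap('wrist'); save('w1.png',p); np.savez('w1.npz',p=p,d=d,c=np.array(c,dtype=object))
W=pts(d,c); hsv=cv2.cvtColor(p,cv2.COLOR_RGB2HSV)
b=(hsv[...,0]>100)&(hsv[...,0]<130)&(hsv[...,1]>110)&(W[...,2]>.13)&(W[...,2]<.155)
n,l,st,ce=cv2.connectedComponentsWithStats(b.astype(np.uint8)); i=1+st[1:,4].argmax(); b=l==i
top=b&(W[...,2]>.143); print(st[i],ce[i],np.nanpercentile(W[b][:,2],[5,50,95])); print(cv2.minEnclosingCircle(W[top][:,:2].astype(np.float32)))
r=(np.abs(W[...,2]-.085)<.003); print('rack pts',r.sum())
print([W[int(ce[i][1]),int(ce[i][0])]])
```

```text
Traceback (most recent call last):
ValueError: attempt to get argmax of an empty sequence
```

View pics/w1.png

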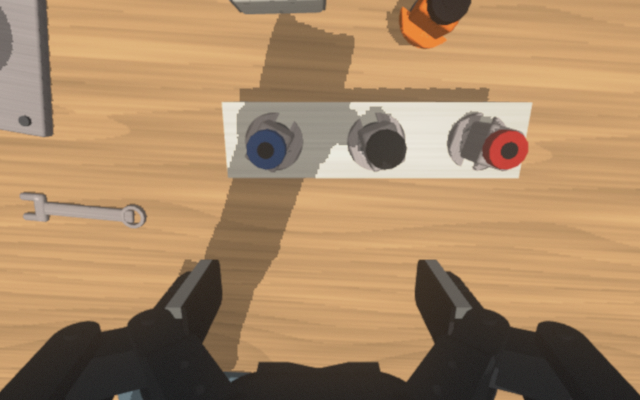

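The wrist view shows the blue nut at (267,150), in the robot's shadow; black is at (385,148), red at (508,149), and the spanner at (85,210).

Run:
```python
from h import *
z=np.load('w1.npz',allow_pickle=True); p,d,c=z['p'],z['d'],z['c'].item(); W=pts(d,c)
hsv=cv2.cvtColor(p,cv2.COLOR_RGB2HSV)
for u,v in((258,150),(267,150),(300,170),(240,165),(500,160)): print(p[v,u],hsv[v,u],d[v,u],W[v,u])
b=(hsv[...,0]>100)&(hsv[...,0]<130)&(hsv[...,1]>100); b[:100]=0;b[200:]=0
vv,uu=np.where(b); print(b.sum(),(uu.min()+uu.max())/2,(vv.min()+vv.max())/2)
for zz in(.147,): print(ray((uu.min()+uu.max())/2,(vv.min()+vv.max())/2,zz,c))
r=(hsv[...,1]<60)&(hsv[...,2]>90); r[:100]=0; r[185:]=0; r[:,:200]=0; r[:,540:]=0
rr=cv2.minAreaRect(np.argwhere(r)[:,::-1].astype(np.float32)); print(rr)
# corners of plate top
for u,v in((222,102),(532,102),(521,178),(228,178)): print(ray(u,v,.085,c))
save('w1c.png',cv2.convertScaleAbs(cv2.resize(p[100:185,220:340],None,fx=6,fy=6,interpolation=cv2.INTER_CUBIC),alpha=1.6))
```

```text
[57 50 48] [ 7 40 57] 0.2708494 [ 0.48206882 -0.13218228  0.14898889]
[55 50 46] [13 42 55] 0.27287436 [ 0.48220217 -0.139215    0.14696502]
[151 144 132] [ 19  32 151] 0.34038988 [ 0.45406229 -0.16446363  0.08547356]
[155 148 135] [ 20  33 155] 0.33912173 [ 0.45540503 -0.10308079  0.08519036]
[199  68  60] [  2 178 199] 0.2752681 [ 0.48586848 -0.33206169  0.14708419]
231 268.0 149.5
[ 0.48266904 -0.14003259  0.147     ]
((376.5, 139.0), (76.0, 309.0), 90.0)
[ 0.51611239 -0.08613458  0.085     ]
[ 0.53465422 -0.38524657  0.085     ]
[ 0.45967453 -0.39286813  0.085     ]
[ 0.44095736 -0.09055887  0.085     ]
```

View pics/w1c.png

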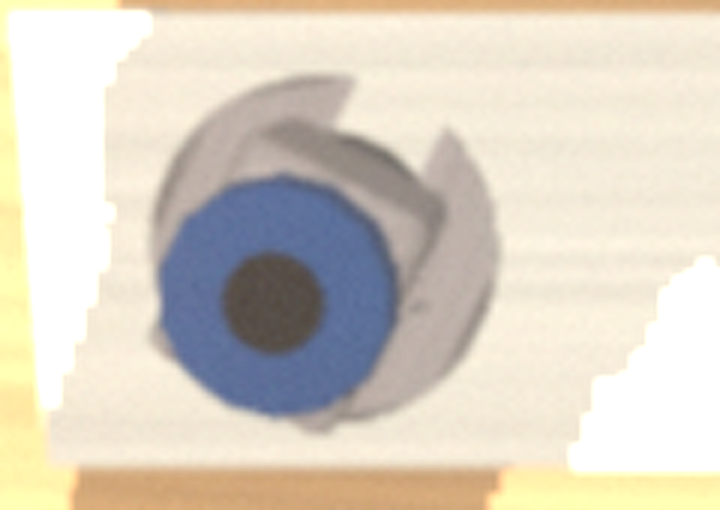

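The crop shows the blue nut's centre at (275,300) and a flange slot at upper right, with rim corners (355,80) and (447,130). The body's end edge runs from (270,125) to (440,210).

Run:
```python
from h import *
z=np.load('w1.npz',allow_pickle=True); c=z['c'].item()
C=np.array([.482,-.1395])
f=lambda u,v,h:ray(220+u/6,100+v/6,h,c)[:2]
A,B,a,b=[f(*x,.094) for x in((355,80),(447,130),(335,118),(425,175))]
print(A-C,B-C,np.linalg.norm(A-C),np.linalg.norm(B-C),'width',np.linalg.norm(A-B))
ang=lambda v:np.degrees(np.arctan2(v[1],v[0]))
print('slot ang by mid',ang((A+B)/2-C),'by edges',ang(A-a),ang(B-b),'perp',ang(A-B)-90)
e,g=f(270,125,.134),f(440,210,.134); print('body end',np.linalg.norm(e-g),ang(e-g)-90, (e+g)/2-C)
```

```text
[ 0.02736947 -0.00306072] [ 0.02055946 -0.01791207] 0.02754007891268275 0.027267810769361796 width 0.01633826490235589
slot ang by mid -23.63327248645664 by edges -26.498175231520364 -24.03870092932028 perp -24.633590524434382
body end 0.026263265756599274 -22.951646931698733 [ 0.01739364 -0.00786558]
```

```bash
cat >> h.py <<'E'
def tilt(yaw_x,s):
    # tool z = -s, tool x = projection onto face of horizontal heading yaw_x(deg)
    s=np.array(s)/np.linalg.norm(s); h=np.array([np.cos(np.radians(yaw_x)),np.sin(np.radians(yaw_x)),0]); x=h-s*(h@s); x/=np.linalg.norm(x)
    return np.stack([x,np.cross(-s,x),-s],1)
E
python3 - <<'E'
from h import *
q,Q,st=pose(); print(st['joints'],q)
ph=np.radians(-6); s=np.array([.5*np.sin(ph),-.5*np.cos(ph),.866])
for n in('top','scene'):
    z=np.load(n+'1.npz',allow_pickle=True); W=pts(z['d'],z['c'].item()); S=W[(W[...,2]>.14)&(abs(W[...,0]-.55)<.06)&(abs(W[...,1]-.2)<.07)]
    o=S@s; h,e=np.histogram(o,40); k=h.argmax(); F=S[abs(o-e[k]-.001)<.003]; print(n,len(F),F.mean(0),F.min(0),F.max(0))
M=np.array([.55,.19,.165]); to(M+.13*s,tilt(66,s))
E
```

```text
[ 0.45550576  0.2134927  -0.18593486  1.89765646  0.04617424  1.035303
 -1.26052265] [ 0.45087674 -0.18380879  0.27722591]
top 218 [0.54938904 0.18943546 0.16472848] [0.51777122 0.16056187 0.14634127] [0.58120182 0.21959982 0.18230613]
scene 162 [0.55851577 0.19410588 0.16595689] [0.5187986  0.16128059 0.14623602] [0.5873632  0.22342455 0.18195722]
linear [ 110.8 -303.1   -0.5] rot [ 24.23  20.   -58.57]
```

```bash
python3 -m handwheel '[{"linear":[110,-303,0],"rot":[24.2,20,-58.6],"jaw":100},{"linear":[110,-303,0],"rot":[24.2,20,-58.6],"jaw":100},{"linear":[110,-303,0],"rot":[24.2,20,-58.6],"jaw":100},{"linear":[110,-303,0],"rot":[24.2,20,-58.6],"jaw":100},{"linear":[110,-303,0],"rot":[24.2,20,-58.6],"jaw":100},{"linear":[110,-303,0],"rot":[24.2,20,-58.6],"jaw":100},{"linear":[110,-303,0],"rot":[24.2,20,-58.6],"jaw":100},{"linear":[110,-303,0],"rot":[24.2,20,-58.6],"jaw":100},{"linear":[110,-303,0],"rot":[24.2,20,-58.6],"jaw":100},{"linear":[110,-303,0],"rot":[24.2,20,-58.6],"jaw":100},{"linear":[110,-303,0],"rot":[24.2,20,-58.6],"jaw":100},{"linear":[110,-303,0],"rot":[24.2,20,-58.6],"jaw":100}]'
python3 - <<'E'
from h import *
ph=np.radians(-6); s=np.array([.5*np.sin(ph),-.5*np.cos(ph),.866])
print(ctrl.get_state()['joints']); to(np.array([.55,.19,.165])+.13*s,tilt(66,s))
E
```

```text
clock: 2.48
ee_pos: [0.5427, 0.1254, 0.277]
tcp_rot: [-2.942, -0.487, 1.056]
force: [0.6, -0.8, -0.2]
width: 0.997
grip_force: 0.0
[ 0.46755187  0.38844738 -0.59494184  1.83590753 -0.3816749   0.91269775
 -0.32039374]
linear [ 0.4  0.4 -0.5] rot [ 0.03  0.03 -0.05]
```

Arrived within 1 mm. Next I measure the spindle face, the dogs and the bore.

```bash
python3 -m handwheel '[{"linear":[0,0,0],"rot":[0,0,0],"jaw":100},{"linear":[0,0,0],"rot":[0,0,0],"jaw":100},{"linear":[0,0,0],"rot":[0,0,0],"jaw":100}]' >/dev/null
python3 - <<'E'
from h import *
p,d,c=snap('wrist'); np.savez('w2.npz',p=p,d=d,c=np.array(c,dtype=object))
W=pts(d,c); hsv=cv2.cvtColor(p,cv2.COLOR_RGB2HSV)
ph=np.radians(-6); s=np.array([.5*np.sin(ph),-.5*np.cos(ph),.866]); M=np.array([.55,.19,.165])
o=(W-M)@s; rr=np.linalg.norm((W-M)-o[...,None]*s,axis=-1); m=(abs(o)<.012)&(rr<.045)
for k in range(4):
    F=W[m]; cen=F.mean(0); u,S,vt=np.linalg.svd(F-cen,full_matrices=False); n=vt[2]*np.sign(vt[2][2]); m=(abs((W-cen)@n)<.0025)&(rr<.045)
print('normal',n,'tilt',np.degrees(np.arccos(n[2])),'az',np.degrees(np.arctan2(n[1],n[0])),'N',m.sum(),'rms',np.std((F-cen)@n))
cs=[]
mm=m.astype(np.uint8); cnt,h=cv2.findContours(mm,cv2.RETR_CCOMP,cv2.CHAIN_APPROX_NONE)
for q,hh in zip(cnt,h[0]):
    if len(q)>60:
        e=cv2.fitEllipse(q); print('ell',len(q),hh[3],e)
br=(hsv[...,0]>10)&(hsv[...,0]<35)&(hsv[...,1]>110)&(o>-.002)&(o<.015)&(rr<.045)
N,l,st,ce=cv2.connectedComponentsWithStats(br.astype(np.uint8))
for i in range(1,N):
    if st[i,4]>20: print('brass',st[i],ce[i],np.nanmedian(W[l==i],0),np.nanmedian(o[l==i]))
x0,y0=max(0,int(np.where(m)[1].min())-30),max(0,int(np.where(m)[0].min())-30); cr=p[y0:y0+190,x0:x0+250]; print('crop origin',x0,y0)
save('w2c.png',cv2.resize(cr,None,fx=3,fy=3,interpolation=cv2.INTER_CUBIC))
E
```

```text
normal [-0.05796764 -0.49645268  0.86612614] tilt 29.988454716596976 az -96.65990841855354 N 3385 rms 0.00070530925884293
ell 222 -1 ((321.89959716796875, 188.57200622558594), (76.527099609375, 78.60765838623047), 87.94764709472656)
ell 112 0 ((321.8541259765625, 188.95498657226562), (37.4444580078125, 39.523658752441406), 85.98981475830078)
brass [312 157  15  12 161] [318.74534161 162.59627329] [0.55976948 0.20864331 0.18320698] 0.0061160967864321006
brass [317 214  15  12 152] [324.26315789 219.72368421] [0.54284124 0.16889034 0.15893502] 0.0059456533108685735
crop origin 253 120
```

View pics/w2c.png

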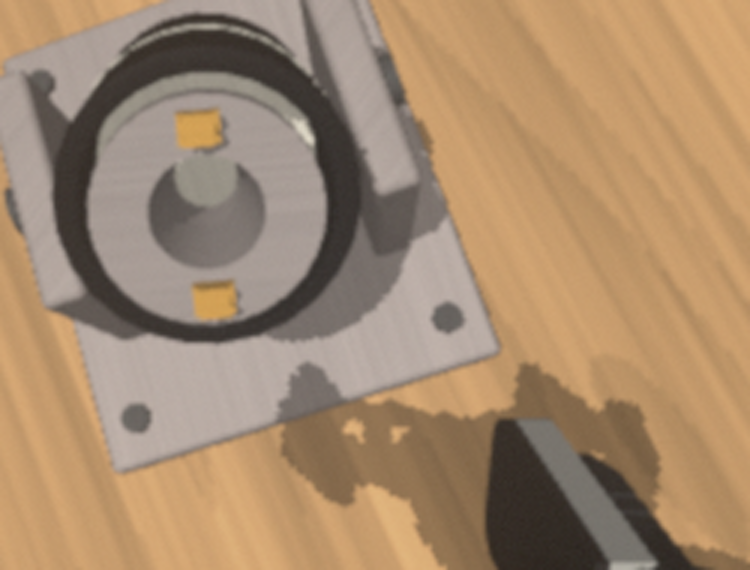

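The crop shows the spindle face with the bore centred at (207,207) and the brass dogs at (198,128) and (213,300), i.e. full-image (319,163) and (324,220). The fitted tilt of 29.99° matches the stated 30°.

Run:
```python
from h import *
z=np.load('w2.npz',allow_pickle=True); c=z['c'].item(); d=z['d']; W=pts(d,c)
a=np.radians(-96.66); n=np.array([.5*np.cos(a),.5*np.sin(a),.86603])
f,cx,cy=K(c); T=np.linalg.inv(c['world_to_cam']); o=T[:3,3]
def hit(u,v,P,h=0):
    r=T[:3,:3]@np.array([(u-cx)/f,(v-cy)/f,1]); return o+r*((P+h*n-o)@n)/(r@n)
u,v=321.87,188.8
# plane passes mouth at z=.165: mouth by horizontal plane along the ray, and by depth plane
m1=ray(u,v,.165,c)
rr=np.linalg.norm(W-m1,axis=-1); F=W[(rr<.034)&(rr>.018)&(abs((W-m1)@n)<.004)]; off=np.median((F-m1)@n)
m2=hit(u,v,m1+off*n); print('m1',m1,'m2 depth',m2,off)
for M in(m1,m2):
    A=hit(318.6,162.4,M,.007); B=hit(324.2,219.6,M,.007); x=(A-B)
    print('dog',A-M,B-M,np.linalg.norm(A-M),np.linalg.norm(B-M),'mid off',(A+B)/2-M-.007*n)
    print('dir az',np.degrees(np.arctan2(x[1],x[0])),'in tool',pose()[1].T@x/np.linalg.norm(x))
q,Q,st=pose(); print(q,st['tcp_rot'])
```

```text
m1 [0.55220523 0.1928502  0.165     ] m2 depth [0.55225356 0.19259315 0.16589528] 0.0009001862750522033
dog [0.00744727 0.01615024 0.01784296] [-0.00946631 -0.0238177  -0.00620922] 0.025192521309956587 0.026371349451165593 mid off [-0.0006036  -0.00035735 -0.00024534]
dir az 67.06295294946806 in tool [ 0.99523725 -0.09746412 -0.00188805]
dog [0.00742336 0.01608889 0.01780618] [-0.00943304 -0.02374394 -0.0061647 ] 0.02512008427934893 0.02628232389578935 mid off [-0.00059892 -0.00035115 -0.00024147]
dir az 67.06295294946794 in tool [ 0.99523725 -0.09746412 -0.00188805]
[0.54245385 0.12720374 0.2778206 ] [-2.9435653  -0.48747291  1.06142467]
```

Run:
```python
from h import *
to([.482,-.1395,.235],down(np.radians(-24.5)))
```

```text
linear [-251.8   59.   -98.6] rot [-29.84 -14.28  85.96]
```

```bash
python3 -m handwheel '[{"linear":[-252,59,-98.6],"rot":[-29.8,-14.3,86],"jaw":100},{"linear":[-252,59,-98.6],"rot":[-29.8,-14.3,86],"jaw":100},{"linear":[-252,59,-98.6],"rot":[-29.8,-14.3,86],"jaw":100},{"linear":[-252,59,-98.6],"rot":[-29.8,-14.3,86],"jaw":100},{"linear":[-252,59,-98.6],"rot":[-29.8,-14.3,86],"jaw":100},{"linear":[-252,59,-98.6],"rot":[-29.8,-14.3,86],"jaw":100},{"linear":[-252,59,-98.6],"rot":[-29.8,-14.3,86],"jaw":100},{"linear":[-252,59,-98.6],"rot":[-29.8,-14.3,86],"jaw":100},{"linear":[-252,59,-98.6],"rot":[-29.8,-14.3,86],"jaw":100},{"linear":[-252,59,-98.6],"rot":[-29.8,-14.3,86],"jaw":100},{"linear":[-252,59,-98.6],"rot":[-29.8,-14.3,86],"jaw":100},{"linear":[-252,59,-98.6],"rot":[-29.8,-14.3,86],"jaw":100}]'
python3 -m handwheel '[{"linear":[0,0,0],"rot":[0,0,0],"jaw":100},{"linear":[0,0,0],"rot":[0,0,0],"jaw":100}]'
python3 - <<'E'
from h import *
to([.482,-.1395,.235],down(np.radians(-24.5)))
p,d,c=snap('wrist'); np.savez('w3.npz',p=p,d=d,c=np.array(c,dtype=object)); W=pts(d,c)
f,cx,cy=K(c); h=np.linalg.norm(W[...,:2]-[.482,-.1395],axis=-1)
m=(W[...,2]>.143)&(W[...,2]<.152)&(h<.03); cn,_=cv2.findContours(m.astype(np.uint8),cv2.RETR_EXTERNAL,cv2.CHAIN_APPROX_NONE); q=max(cn,key=cv2.contourArea); e=cv2.fitEllipse(q); print(e,ray(*e[0],.147,c),np.nanmedian(W[m][:,2]))
x,y=int(e[0][0])-90,int(e[0][1])-70; x=max(x,0);y=max(y,0); print(x,y)
save('w3c.png',cv2.convertScaleAbs(cv2.resize(p[y:y+140,x:x+180],None,fx=4,fy=4,interpolation=cv2.INTER_CUBIC),alpha=1.5))
E
```

```text
clock: 3.78
ee_pos: [0.482, -0.1395, 0.2351]
tcp_rot: [-3.109, -0.017, -0.333]
force: [-0.2, -0.2, -1.0]
width: 0.998
grip_force: 0.0
clock: 3.95
ee_pos: [0.4824, -0.1388, 0.2347]
tcp_rot: [-3.106, -0.018, -0.321]
force: [-0.5, 0.5, -0.5]
width: 1.003
grip_force: 0.0
linear [-0.1  0.8 -0.3] rot [-2.1  -0.92  6.1 ]
((322.1684265136719, 206.2540283203125), (42.18791198730469, 43.377227783203125), 95.34050750732422) [ 0.48332286 -0.13859645  0.147     ] 0.14732447571974058
232 136
```

View pics/w3c.png

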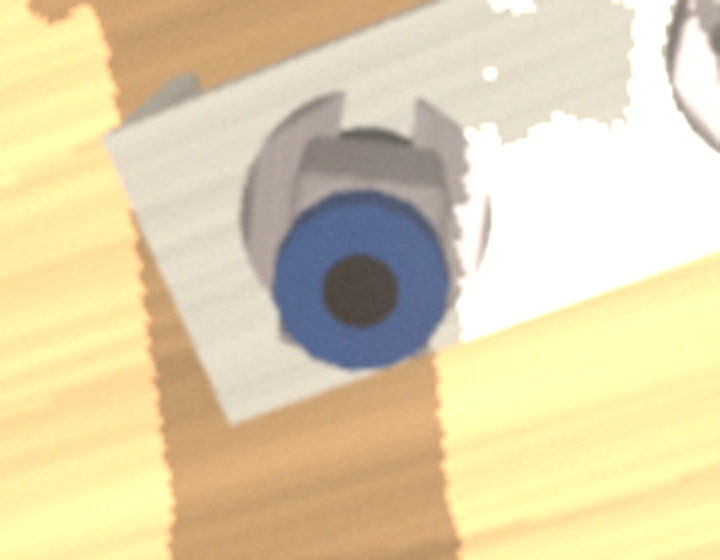

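The crop shows the blue nut at (361,280) and a slot between rim corners (342,92) and (415,100). Almost squared up.

Run:
```python
from h import *
c=np.load('w3.npz',allow_pickle=True)['c'].item(); C=np.array([.483,-.139])
f=lambda u,v,h:ray(232+u/4,136+v/4,h,c)[:2]
ang=lambda v:np.degrees(np.arctan2(v[1],v[0]))
A,B=f(342,92,.094),f(415,100,.094); print(np.linalg.norm(A-B),ang((A+B)/2-C),ang(A-B)-90,np.linalg.norm(A-C),np.linalg.norm(B-C))
e,g=f(303,140,.134),f(438,152,.134); print(np.linalg.norm(e-g),ang(e-g)-90,ang((e+g)/2-C))
to([.483,-.139,.235],down(np.radians(-24.3)));to([.483,-.139,.097],down(np.radians(-24.3)))
```

```text
0.015818846282952263 -22.810535901393582 -24.263754063880725 0.027132254930290253 0.026748746065596143
0.025365984162026713 -23.059825138398196 -20.743755580087278
linear [ 0.8 -0.9 -0.4] rot [-2.09 -0.91  5.83]
linear [ -1.6   4.1 137.5] rot [-2.09 -0.91  5.83]
```

```bash
python3 -m handwheel '[{"linear":[0.8,-0.9,0],"rot":[-2.1,-0.9,5.6],"jaw":100},{"linear":[0.8,-0.9,0],"rot":[-2.1,-0.9,5.6],"jaw":100},{"linear":[-0.5,2,75],"rot":[-2.1,-0.9,5.6],"jaw":100},{"linear":[-0.5,2,75],"rot":[-2.1,-0.9,5.6],"jaw":100},{"linear":[-0.5,2,75],"rot":[-2.1,-0.9,5.6],"jaw":100}]'
python3 - <<'E'
from h import *
to([.483,-.139,.097],down(np.radians(-24.1)))
E
```

```text
clock: 4.42
ee_pos: [0.4783, -0.139, 0.1544]
tcp_rot: [3.14, 0.01, -0.421]
force: [-1.3, 0.3, -0.1]
width: 1.0
grip_force: 0.0
linear [ 4.9 -2.1 57.4] rot [ 0.11  0.57 -0.03]
```

```bash
python3 -m handwheel '[{"linear":[0,0,0],"rot":[0,0,0],"jaw":100},{"linear":[0,0,0],"rot":[0,0,0],"jaw":100},{"linear":[0,0,0],"rot":[0,0,0],"jaw":100}]'
python3 - <<'E'
from h import *
to([.483,-.139,.097],down(np.radians(-24.1)))
E
```

```text
clock: 4.67
ee_pos: [0.4843, -0.1401, 0.1616]
tcp_rot: [3.142, -0.003, -0.424]
force: [-0.1, -0.7, -0.3]
width: 1.001
grip_force: 0.0
linear [-1.9 -0.4 64.6] rot [ 0.   -0.19 -0.22]
```

Settled. Descend and close.

```bash
python3 -m handwheel '[{"linear":[-1.7,-0.4,20],"rot":[0,0,0],"jaw":100},{"linear":[-1.7,-0.4,40],"rot":[0,0,0],"jaw":100},{"linear":[-1.7,-0.4,55],"rot":[0,0,0],"jaw":100},{"linear":[-1.7,-0.4,64],"rot":[0,0,0],"jaw":100},{"linear":[-1.7,-0.4,64],"rot":[0,0,0],"jaw":100},{"linear":[-1.7,-0.4,64],"rot":[0,0,0],"jaw":100},{"linear":[-1.7,-0.4,64],"rot":[0,0,0],"jaw":100}]'
python3 - <<'E'
from h import *
to([.483,-.139,.097],down(np.radians(-24.1)))
E
```

```text
clock: 5.25
ee_pos: [0.4826, -0.1387, 0.0968]
tcp_rot: [3.141, -0.002, -0.425]
force: [0.7, 0.1, 0.9]
width: 1.005
grip_force: 0.0
linear [ 0.5  0.1 -0.2] rot [ 0.03 -0.11 -0.24]
```

```bash
python3 -m handwheel '[{"linear":[0,0,0],"rot":[0,0,0],"jaw":60},{"linear":[0,0,0],"rot":[0,0,0],"jaw":45},{"linear":[0,0,0],"rot":[0,0,0],"jaw":30},{"linear":[0,0,0],"rot":[0,0,0],"jaw":10},{"linear":[0,0,0],"rot":[0,0,0],"jaw":10},{"linear":[0,0,0],"rot":[0,0,0],"jaw":10},{"linear":[0,0,0],"rot":[0,0,0],"jaw":10},{"linear":[0,0,0],"rot":[0,0,0],"jaw":10},{"linear":[0,0,0],"rot":[0,0,0],"jaw":10},{"linear":[0,0,0],"rot":[0,0,0],"jaw":10},{"linear":[0,0,0],"rot":[0,0,0],"jaw":10}]'
python3 - <<'E'
from h import *
q,Q,s=pose(); print(s['moment'],s['tcp_rot'],q)
E
```

```text
clock: 6.17
ee_pos: [0.4817, -0.1383, 0.0958]
tcp_rot: [3.141, -0.0, -0.425]
force: [-1.6, 0.5, 6.2]
width: 0.346
grip_force: 76.4
[ 0.10544176  0.17255596 -0.03227478] [ 3.14072473e+00 -6.76332674e-05 -4.24845488e-01] [ 0.48172717 -0.13829592  0.09581312]
```

Opening 29.4 mm, which matches the 30 mm flats. Lift straight up.

```bash
python3 -m handwheel '[{"linear":[0,0,-10],"rot":[0,0,0],"jaw":10},{"linear":[0,0,-25],"rot":[0,0,0],"jaw":10},{"linear":[0,0,-50],"rot":[0,0,0],"jaw":10},{"linear":[0,0,-75],"rot":[0,0,0],"jaw":10},{"linear":[0,0,-100],"rot":[0,0,0],"jaw":10},{"linear":[0,0,-125],"rot":[0,0,0],"jaw":10},{"linear":[0,0,-150],"rot":[0,0,0],"jaw":10},{"linear":[0,0,-150],"rot":[0,0,0],"jaw":10},{"linear":[0,0,-150],"rot":[0,0,0],"jaw":10},{"linear":[0,0,-150],"rot":[0,0,0],"jaw":10}]'
python3 - <<'E'
from h import *
p,d,c=snap('wrist'); save('w4.png',p); np.savez('w4.npz',p=p,d=d,c=np.array(c,dtype=object))
q,Q,s=pose(); print(s['moment'],s['joints'])
a=np.radians(-96.66); n=np.array([.5*np.cos(a),.5*np.sin(a),.86603]); x=np.array([.5523-.0000,0,0])
x=np.array([.01691,.03997,.02405]); x-=n*(x@n); x/=np.linalg.norm(x); Rt=np.stack([x,np.cross(-n,x),-n],1); print(Rt)
M=np.array([.552,.1926,.1654]); np.savez('tgt.npz',Rt=Rt,M=M,n=n)
to(M+n*(.09+.0),Rt)
to(M+n*(.09+.06),Rt)
E
```

```text
clock: 7.0
ee_pos: [0.4802, -0.1381, 0.2441]
tcp_rot: [3.14, 0.003, -0.425]
force: [-0.3, -0.2, -3.8]
width: 0.344
grip_force: 77.3
[ 0.02355672  0.03040442 -0.01807822] [ 0.26940029  0.27097285 -0.09519507  1.90918902  0.03205166  0.96711317
 -1.8364245 ]
[[ 0.34080019  0.93834939  0.05798867]
 [ 0.80552645 -0.32325319  0.49662593]
 [ 0.4847498  -0.1225388  -0.86603   ]]
linear [ -57.1 -288.     0. ] rot [ 29.22  16.55 -91.21]
linear [ -48.2 -259.4  -51.9] rot [ 29.22  16.55 -91.21]
```

View pics/w4.png

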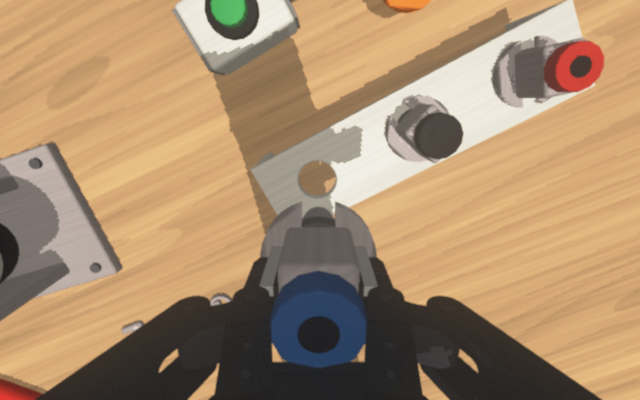

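The view shows the holder gripped squarely: nut hole at (319,334), slot facing the camera at (318,210), hole in the rack empty at (317,180), the other two untouched. By ray it is centred in the tool to under 1 mm. Next is the standoff over the spindle.

```bash
python3 -m handwheel '[{"linear":[-48,-259,-52],"rot":[29.2,16.5,-91.2],"jaw":10},{"linear":[-48,-259,-52],"rot":[29.2,16.5,-91.2],"jaw":10},{"linear":[-48,-259,-52],"rot":[29.2,16.5,-91.2],"jaw":10},{"linear":[-48,-259,-52],"rot":[29.2,16.5,-91.2],"jaw":10},{"linear":[-48,-259,-52],"rot":[29.2,16.5,-91.2],"jaw":10},{"linear":[-48,-259,-52],"rot":[29.2,16.5,-91.2],"jaw":10},{"linear":[-48,-259,-52],"rot":[29.2,16.5,-91.2],"jaw":10},{"linear":[-48,-259,-52],"rot":[29.2,16.5,-91.2],"jaw":10},{"linear":[-48,-259,-52],"rot":[29.2,16.5,-91.2],"jaw":10},{"linear":[-48,-259,-52],"rot":[29.2,16.5,-91.2],"jaw":10},{"linear":[-48,-259,-52],"rot":[29.2,16.5,-91.2],"jaw":10},{"linear":[-48,-259,-52],"rot":[29.2,16.5,-91.2],"jaw":10}]'
python3 -m handwheel '[{"linear":[0,0,0],"rot":[0,0,0],"jaw":10},{"linear":[0,0,0],"rot":[0,0,0],"jaw":10}]'
python3 - <<'E'
from h import *
t=np.load('tgt.npz'); to(t['M']+t['n']*.10,t['Rt'])
E
```

```text
clock: 8.05
ee_pos: [0.5432, 0.1169, 0.2952]
tcp_rot: [-2.971, -0.445, 0.978]
force: [-0.6, 0.2, -4.5]
width: 0.345
grip_force: 77.8
clock: 8.22
ee_pos: [0.544, 0.1164, 0.2953]
tcp_rot: [-2.968, -0.442, 0.966]
force: [-0.0, 0.1, -4.0]
width: 0.346
grip_force: 77.9
linear [ 2.3 -4.6 50.6] rot [  3.47   1.99 -10.85]
```

```bash
python3 -m handwheel '[{"linear":[0,0,0],"rot":[3.5,2,-10.8],"jaw":10},{"linear":[0,0,0],"rot":[3.5,2,-10.8],"jaw":10},{"linear":[2.3,-4.6,25],"rot":[3.5,2,-10.8],"jaw":10},{"linear":[2.3,-4.6,50],"rot":[3.5,2,-10.8],"jaw":10},{"linear":[2.3,-4.6,50],"rot":[3.5,2,-10.8],"jaw":10},{"linear":[2.3,-4.6,50],"rot":[3.5,2,-10.8],"jaw":10},{"linear":[2.3,-4.6,50],"rot":[3.5,2,-10.8],"jaw":10}]'
python3 - <<'E'
from h import *
t=np.load('tgt.npz'); to(t['M']+t['n']*.10,t['Rt'])
p,d,c=snap('wrist'); save('w5.png',p); np.savez('w5.npz',p=p,d=d,c=np.array(c,dtype=object))
E
```

```text
clock: 8.8
ee_pos: [0.5471, 0.1439, 0.2549]
tcp_rot: [-3.005, -0.508, 1.176]
force: [-0.2, -0.4, -5.2]
width: 0.347
grip_force: 78.0
linear [-2.5 -0.2  2. ] rot [ 0.09 -0.05  0.28]
```

View pics/w5.png

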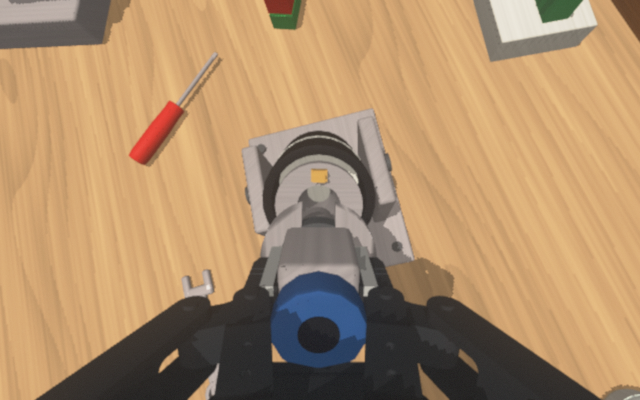

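The view shows the upper dog at (320,175), directly in line with the slot at (318,210).

Run:
```python
from h import *
t=np.load('tgt.npz'); M,n,Rt=t['M'],t['n'],t['Rt']
z=np.load('w5.npz',allow_pickle=True); p,d,c=z['p'],z['d'],z['c'].item(); W=pts(d,c); hsv=cv2.cvtColor(p,cv2.COLOR_RGB2HSV)
b=(hsv[...,0]>12)&(hsv[...,0]<30)&(hsv[...,1]>130); b[:165]=0;b[186:]=0;b[:,:305]=0;b[:,335:]=0
vv,uu=np.where(b); print(b.sum(),uu.mean(),vv.mean())
f,cx,cy=K(c); T=np.linalg.inv(c['world_to_cam']); o=T[:3,3]; r=T[:3,:3]@np.array([(uu.mean()-cx)/f,(vv.mean()-cy)/f,1])
P=o+r*((M+.007*n-o)@n)/(r@n); print('dog in M frame mm',Rt.T@(P-M)*1000, 'depth', Rt.T@(np.nanmedian(W[b],0)-M)*1000)
to(M+n*.06,Rt)
to(M+n*.0108,Rt)
```

```text
178 318.9831460674157 175.46629213483146
dog in M frame mm [24.4095365  -0.04221735 -7.00005573] depth [24.49990727 -0.06330871 -7.07617279]
linear [-2.6 -0.8 42.5] rot [ 0.15 -0.07  0.3 ]
linear [-2.6 -0.9 91.7] rot [ 0.15 -0.07  0.3 ]
```

```bash
python3 -m handwheel '[{"linear":[-2.8,-0.8,0],"rot":[0.1,0,0.3],"jaw":10},{"linear":[-2.8,-0.8,20],"rot":[0.1,0,0.3],"jaw":10},{"linear":[-2.8,-0.8,42],"rot":[0.1,0,0.3],"jaw":10},{"linear":[-2.8,-0.8,54],"rot":[0.1,0,0.3],"jaw":10},{"linear":[-2.8,-0.8,62],"rot":[0.1,0,0.3],"jaw":10},{"linear":[-2.8,-0.8,62],"rot":[0.1,0,0.3],"jaw":10},{"linear":[-2.8,-0.8,62],"rot":[0.1,0,0.3],"jaw":10}]'
python3 - <<'E'
from h import *
t=np.load('tgt.npz'); to(t['M']+t['n']*.0108,t['Rt'])
E
```

```text
clock: 9.43
ee_pos: [0.5493, 0.1722, 0.2]
tcp_rot: [-3.001, -0.508, 1.171]
force: [0.1, 0.2, -4.4]
width: 0.348
grip_force: 78.2
linear [ 0.6  0.2 29.4] rot [-0.01 -0.09  0.01]
```

```bash
python3 -m handwheel '[{"linear":[0.3,0.1,6],"rot":[0,0,0],"jaw":10},{"linear":[0.3,0.1,12],"rot":[0,0,0],"jaw":10},{"linear":[0.3,0.1,17],"rot":[0,0,0],"jaw":10},{"linear":[0.3,0.1,20],"rot":[0,0,0],"jaw":10},{"linear":[0.3,0.1,20],"rot":[0,0,0],"jaw":10},{"linear":[0.3,0.1,20],"rot":[0,0,0],"jaw":10}]'
python3 - <<'E'
from h import *
t=np.load('tgt.npz'); to(t['M']+t['n']*.0108,t['Rt']); q,Q,s=pose(); print(Q.T@s['force'],s['moment'])
E
```

```text
clock: 9.93
ee_pos: [0.5502, 0.1824, 0.182]
tcp_rot: [-3.0, -0.507, 1.171]
force: [0.0, -1.6, -6.4]
width: 0.341
grip_force: 78.4
linear [0.8 0.5 8.7] rot [-0.06 -0.06  0.02]
[-4.42022657  1.31938308  4.7505643 ] [-1.55594006  0.09037369 -0.02685381]
```

```bash
python3 -m handwheel '[{"linear":[0,0,2],"rot":[0,0,0],"jaw":10},{"linear":[0,0,4],"rot":[0,0,0],"jaw":10},{"linear":[0,0,5],"rot":[0,0,0],"jaw":10},{"linear":[0,0,5],"rot":[0,0,0],"jaw":10},{"linear":[0,0,5],"rot":[0,0,0],"jaw":10}]'
python3 - <<'E'
from h import *
t=np.load('tgt.npz'); to(t['M']+t['n']*.0108,t['Rt']); q,Q,s=pose(); print(Q.T@s['force'],Q.T@s['moment'])
E
```

```text
clock: 10.35
ee_pos: [0.5509, 0.1843, 0.1776]
tcp_rot: [-3.001, -0.507, 1.17]
force: [0.9, -5.3, -6.2]
width: 0.344
grip_force: 78.5
linear [ 1.1 -0.1  4. ] rot [ 0.02 -0.04  0.  ]
[-7.02194715  3.29356188  2.81324947] [-0.90217347 -2.07988526  0.02163123]
```

Light contact pushes the tool towards -x and +y. I comply by small shifts and go on.

```bash
python3 -m handwheel '[{"linear":[-0.7,0.4,0],"rot":[0,0,0],"jaw":10},{"linear":[-0.7,0.4,1],"rot":[0,0,0],"jaw":10},{"linear":[-0.7,0.4,2],"rot":[0,0,0],"jaw":10},{"linear":[-0.7,0.4,2],"rot":[0,0,0],"jaw":10}]'
python3 - <<'E'
from h import *
t=np.load('tgt.npz'); to(t['M']+t['n']*.0108,t['Rt']); q,Q,s=pose(); print(Q.T@s['force'],Q.T@s['moment'])
E
```

```text
clock: 10.68
ee_pos: [0.551, 0.185, 0.1757]
tcp_rot: [-3.001, -0.507, 1.171]
force: [-0.0, -5.7, -4.6]
width: 0.344
grip_force: 78.7
linear [ 1.5 -0.2  2. ] rot [-0.02 -0.06  0.02]
[-6.80461268  2.34845663  1.17762549] [-0.79225154 -2.03656096 -0.01340917]
```

```bash
python3 -m handwheel '[{"linear":[-0.9,0.3,0],"rot":[0,0,0],"jaw":10},{"linear":[-0.9,0.3,1],"rot":[0,0,0],"jaw":10},{"linear":[-0.9,0.3,2],"rot":[0,0,0],"jaw":10},{"linear":[-0.9,0.3,2.5],"rot":[0,0,0],"jaw":10},{"linear":[-0.9,0.3,2.5],"rot":[0,0,0],"jaw":10}]'
python3 - <<'E'
from h import *
t=np.load('tgt.npz'); to(t['M']+t['n']*.0108,t['Rt']); q,Q,s=pose(); print(Q.T@s['force'],Q.T@s['moment'])
E
```

```text
clock: 11.1
ee_pos: [0.551, 0.1855, 0.1743]
tcp_rot: [-3.001, -0.508, 1.171]
force: [-6.3, -11.7, 10.2]
width: 0.346
grip_force: 80.3
linear [ 1.7 -0.3  0.5] rot [-0.04 -0.08  0.05]
[ -6.66174793  -3.39755906 -15.01746523] [ 0.30145187 -1.8832496   0.01092089]
```

```bash
python3 -m handwheel '[{"linear":[-0.4,-0.3,1],"rot":[0,0,0],"jaw":10},{"linear":[-0.4,-0.3,2],"rot":[0,0,0],"jaw":10},{"linear":[-0.4,-0.3,2],"rot":[0,0,0],"jaw":10},{"linear":[-0.4,-0.3,2],"rot":[0,0,0],"jaw":10}]'
python3 - <<'E'
from h import *
t=np.load('tgt.npz'); to(t['M']+t['n']*.0108,t['Rt']); q,Q,s=pose(); print(Q.T@s['force'],Q.T@s['moment'])
p,d,c=snap('wrist'); np.savez('w6.npz',p=p,d=d,c=np.array(c,dtype=object)); save('w6c.png',cv2.resize(p[130:300,210:430],None,fx=3.5,fy=3.5,interpolation=cv2.INTER_CUBIC))
E
```

```text
clock: 11.43
ee_pos: [0.551, 0.1855, 0.1742]
tcp_rot: [-3.001, -0.508, 1.171]
force: [-14.6, -20.0, 31.1]
width: 0.343
grip_force: 82.6
linear [ 1.8 -0.3  0.4] rot [-0.01 -0.08  0.06]
[ -6.01227941 -11.08323277 -37.69858605] [ 1.73639587 -1.96697088  0.03298365]
```

View pics/w6c.png

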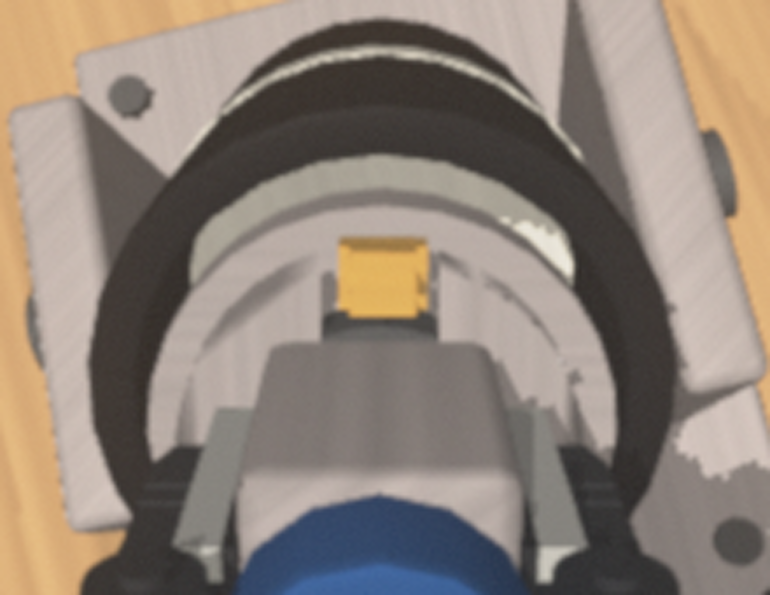

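The crop shows the dog at (383,275) inside the flange slot, with the flange apparently on the face. I check the flange's height over the face by depth (should be 9 mm).

Run:
```python
from h import *
t=np.load('tgt.npz'); M,n,Rt=t['M'],t['n'],t['Rt']
z=np.load('w6.npz',allow_pickle=True); W=pts(z['d'],z['c'].item())
def at(u,v): 
    uu,vv=int(210+u/3.5),int(130+v/3.5); B=W[vv-1:vv+2,uu-1:uu+2].reshape(-1,3); return Rt.T@(np.nanmedian(B,0)-M)*1000*np.array([1,1,-1])
for nm,ps in dict(face=[(250,228),(300,212),(380,205),(470,212),(585,330),(172,350),(165,400),(600,400)],flange=[(240,330),(215,370),(300,300),(470,300),(300,320),(480,340),(550,400),(210,390)],dog=[(383,280)]).items():
    for q in ps: print(nm,q,np.round(at(*q),1))
```

```text
face (250, 228) [ 26.6 -19.9  -9.2]
face (300, 212) [ 30.6 -12.   -4.7]
face (380, 205) [33.  -0.6  0.3]
face (470, 212) [30.9 12.2 -4.4]
face (585, 330) [14.8 28.5  0.5]
face (172, 350) [ 11.3 -29.9   0.1]
face (165, 400) [  3.8 -31.2   0.4]
face (600, 400) [ 4.  31.2  0.4]
flange (240, 330) [ 18.1 -18.9   9.6]
flange (215, 370) [ 12.5 -22.6   9.5]
flange (300, 300) [ 22.3 -11.2   8.9]
flange (470, 300) [22.5 11.4  9.3]
flange (300, 320) [ 19.7 -11.3   9.5]
flange (480, 340) [17.1 12.9 10.2]
flange (550, 400) [ 8.  22.7  9.4]
flange (210, 390) [  9.6 -23.1   9.7]
dog (383, 280) [24.4 -0.1  7.5]
```

The flange is 9.1 mm over the face on both sides, so it is home. Ease the load, release, and retreat along the axis.

```bash
python3 -m handwheel '[{"linear":[0,0,-2],"rot":[0,0,0],"jaw":10},{"linear":[0,0,-2],"rot":[0,0,0],"jaw":10},{"linear":[0,0,-2],"rot":[0,0,0],"jaw":20},{"linear":[0,0,-2],"rot":[0,0,0],"jaw":38},{"linear":[0,0,-2],"rot":[0,0,0],"jaw":45},{"linear":[0,0,-2],"rot":[0,0,0],"jaw":55},{"linear":[0,0,-2],"rot":[0,0,0],"jaw":70},{"linear":[0,0,-2],"rot":[0,0,0],"jaw":70},{"linear":[0,0,-2],"rot":[0,0,0],"jaw":70}]'
python3 -m handwheel '[{"linear":[0,0,-10],"rot":[0,0,0],"jaw":70},{"linear":[0,0,-30],"rot":[0,0,0],"jaw":70},{"linear":[0,0,-60],"rot":[0,0,0],"jaw":70},{"linear":[0,0,-100],"rot":[0,0,0],"jaw":70},{"linear":[0,0,-120],"rot":[0,0,0],"jaw":70},{"linear":[0,0,-120],"rot":[0,0,0],"jaw":70},{"linear":[0,0,-120],"rot":[0,0,0],"jaw":70},{"linear":[0,0,-120],"rot":[0,0,0],"jaw":70}]'
python3 - <<'E'
from h import *
t=np.load('tgt.npz'); M,n,Rt=t['M'],t['n'],t['Rt']
p,d,c=snap('wrist'); W=pts(d,c); L=(W-M)@Rt*[1000,1000,-1000]
r=np.hypot(L[...,0],L[...,1])
for nm,m in dict(face=(r>29.5)&(r<33)&(abs(L[...,2])<4),flange=(r>20)&(r<27)&(L[...,2]>7.6)&(L[...,2]<14),nut=(r<16)&(L[...,2]>55)&(L[...,2]<70)).items(): print(nm,m.sum(),np.median(L[m],0))
c2=ctrl.get_state(); to([.646,-.131,.20],down(np.radians(0)));print(c2['joints'])
E
```

```text
clock: 12.23
ee_pos: [0.5504, 0.1863, 0.1732]
tcp_rot: [-3.0, -0.508, 1.172]
force: [-0.2, -0.3, 0.4]
width: 0.701
grip_force: 0.0
clock: 12.9
ee_pos: [0.5429, 0.1263, 0.2765]
tcp_rot: [-2.999, -0.507, 1.171]
force: [0.8, -0.3, 0.7]
width: 0.702
grip_force: 0.0
face 686 [15.33610865  0.43803018  0.46520646]
flange 908 [ 8.39958053 -3.59802065  9.38733645]
nut 1716 [ 0.68452863 -0.39337709 62.43902442]
linear [-209.3  189.3  -56.9] rot [-24.14 -20.97  67.57]
[ 0.47280418  0.38976741 -0.60275734  1.83975312 -0.38196136  0.90522399
 -0.21761161]
```

Still flush after release (flange 8.9 mm over the face, nut 62 mm). Next, the button, with the fingers shut.

```bash
python3 -m handwheel '[{"linear":[0,0,-40],"rot":[0,0,0],"jaw":0},{"linear":[-209,189,-57],"rot":[-24.1,-21,67.6],"jaw":0},{"linear":[-209,189,-57],"rot":[-24.1,-21,67.6],"jaw":0},{"linear":[-209,189,-57],"rot":[-24.1,-21,67.6],"jaw":0},{"linear":[-209,189,-57],"rot":[-24.1,-21,67.6],"jaw":0},{"linear":[-209,189,-57],"rot":[-24.1,-21,67.6],"jaw":0},{"linear":[-209,189,-57],"rot":[-24.1,-21,67.6],"jaw":0},{"linear":[-209,189,-57],"rot":[-24.1,-21,67.6],"jaw":0},{"linear":[-209,189,-57],"rot":[-24.1,-21,67.6],"jaw":0},{"linear":[-209,189,-57],"rot":[-24.1,-21,67.6],"jaw":0},{"linear":[-209,189,-57],"rot":[-24.1,-21,67.6],"jaw":0},{"linear":[-209,189,-57],"rot":[-24.1,-21,67.6],"jaw":0}]'
python3 -m handwheel '[{"linear":[0,0,0],"rot":[0,0,0],"jaw":0},{"linear":[0,0,0],"rot":[0,0,0],"jaw":0},{"linear":[0,0,0],"rot":[0,0,0],"jaw":0}]'
python3 - <<'E'
from h import *
p,d,c=snap('wrist'); save('w7.png',p); W=pts(d,c); hsv=cv2.cvtColor(p,cv2.COLOR_RGB2HSV)
g=(hsv[...,0]>45)&(hsv[...,0]<85)&(hsv[...,1]>90)&(abs(W[...,2]-.077)<.012); 
vv,uu=np.where(g); print(g.sum()); (P,r)=cv2.minEnclosingCircle(np.c_[uu,vv].astype(np.float32)); B=ray(uu.mean(),vv.mean(),.077,c); print(P,r,uu.mean(),vv.mean(),B,np.nanmedian(W[g],0),cv2.minEnclosingCircle(W[g][:,:2].astype(np.float32)))
to([B[0],B[1],.11],down(0))
E
```

```text
clock: 13.95
ee_pos: [0.6466, -0.128, 0.1996]
tcp_rot: [3.141, 0.003, -0.003]
force: [0.1, 0.9, -0.4]
width: -0.003
grip_force: 0.0
clock: 14.2
ee_pos: [0.646, -0.1316, 0.2004]
tcp_rot: [-3.141, 0.001, 0.0]
force: [0.1, -0.7, 0.7]
width: 0.0
grip_force: 0.0
952
(317.60504150390625, 191.02366638183594) 17.64787483215332 317.59558823529414 191.2153361344538 [ 0.64679319 -0.13063359  0.077     ] [ 0.64682637 -0.13095012  0.07713225] ((0.644419252872467, -0.13084450364112854), 0.016320349648594856)
linear [ 0.9 -1.4 90.7] rot [-0.02  0.01 -0.05]
```

```bash
python3 -m handwheel '[{"linear":[0.9,-1,35],"rot":[0,0,0],"jaw":0},{"linear":[0.9,-1,70],"rot":[0,0,0],"jaw":0},{"linear":[0.9,-1,100],"rot":[0,0,0],"jaw":0},{"linear":[0.9,-1,115],"rot":[0,0,0],"jaw":0},{"linear":[0.9,-1,120],"rot":[0,0,0],"jaw":0},{"linear":[0.9,-1,124],"rot":[0,0,0],"jaw":0},{"linear":[0.9,-1,127],"rot":[0,0,0],"jaw":0},{"linear":[0.9,-1,127],"rot":[0,0,0],"jaw":0}]'
python3 -m handwheel '[{"linear":[0,0,2],"rot":[0,0,0],"jaw":0},{"linear":[0,0,4],"rot":[0,0,0],"jaw":0},{"linear":[0,0,4],"rot":[0,0,0],"jaw":0},{"linear":[0,0,4],"rot":[0,0,0],"jaw":0}]'
```

```text
clock: 14.92
ee_pos: [0.648, -0.1313, 0.0754]
tcp_rot: [3.141, -0.002, -0.002]
force: [-2.6, -0.8, 1.7]
width: -0.001
grip_force: 1.2
clock: 15.25
ee_pos: [0.6485, -0.1312, 0.0713]
tcp_rot: [3.141, -0.003, -0.002]
force: [-1.1, -1.7, 3.8]
width: 0.001
grip_force: 2.3
```

```bash
python3 -m handwheel '[{"linear":[0,0,1],"rot":[0,0,0],"jaw":0},{"linear":[0,0,2],"rot":[0,0,0],"jaw":0},{"linear":[0,0,2],"rot":[0,0,0],"jaw":0},{"linear":[0,0,2],"rot":[0,0,0],"jaw":0}]'
python3 -m handwheel '[{"linear":[0,0,1],"rot":[0,0,0],"jaw":0},{"linear":[0,0,1],"rot":[0,0,0],"jaw":0},{"linear":[0,0,1],"rot":[0,0,0],"jaw":0}]'
```

```text
clock: 15.58
ee_pos: [0.6486, -0.1312, 0.0709]
tcp_rot: [3.141, -0.003, -0.002]
force: [-5.6, -0.7, 17.3]
width: -0.002
grip_force: 9.0
clock: 15.83
ee_pos: [0.6486, -0.1312, 0.0708]
tcp_rot: [3.141, -0.003, -0.002]
force: [-7.9, -0.1, 25.1]
width: -0.001
grip_force: 12.3
```

Hard stop at z = 0.0708 (about 6 mm down) with 25 N: fully pressed. Raise and check.

```bash
python3 -m handwheel '[{"linear":[0,0,-5],"rot":[0,0,0],"jaw":0},{"linear":[0,0,-20],"rot":[0,0,0],"jaw":0},{"linear":[0,0,-50],"rot":[0,0,0],"jaw":0},{"linear":[0,0,-90],"rot":[0,0,0],"jaw":0},{"linear":[0,0,-130],"rot":[0,0,0],"jaw":0},{"linear":[0,0,-130],"rot":[0,0,0],"jaw":0},{"linear":[0,0,-130],"rot":[0,0,0],"jaw":0},{"linear":[0,0,-130],"rot":[0,0,0],"jaw":0},{"linear":[0,0,-130],"rot":[0,0,0],"jaw":0},{"linear":[0,0,-130],"rot":[0,0,0],"jaw":0}]'
python3 - <<'E'
from h import *
p,d,c=snap('wrist'); W=pts(d,c); hsv=cv2.cvtColor(p,cv2.COLOR_RGB2HSV)
g=(hsv[...,0]>45)&(hsv[...,0]<85)&(hsv[...,1]>90)&(abs(W[...,2]-.077)<.015); print('button z',np.nanmedian(W[g],0))
o=np.load('scene1.npz',allow_pickle=True)['p']; p,d,c=snap('scene'); save('end.png',p); W=pts(d,c)
t=np.load('tgt.npz'); L=(W-t['M'])@t['Rt']*[1000,1000,-1000]; hs=cv2.cvtColor(p,cv2.COLOR_RGB2HSV)
m=(hs[...,0]>100)&(hs[...,0]<130)&(hs[...,1]>90)&(np.hypot(L[...,0],L[...,1])<40)&(L[...,2]>30)&(L[...,2]<90); print('nut',m.sum(),np.nanpercentile(L[m],[5,50,95],axis=0))
E
```

```text
clock: 16.67
ee_pos: [0.6465, -0.1301, 0.1955]
tcp_rot: [-3.141, 0.002, -0.001]
force: [0.6, -0.2, 0.6]
width: 0.001
grip_force: 0.0
button z [ 0.64694686 -0.13030164  0.07713395]
nut 77 [[-6.76677194 -6.76446846 51.89933122]
 [ 8.44220544  7.28985103 57.79053048]
 [14.82602738 16.84260113 62.22789325]]
```

View pics/end.png

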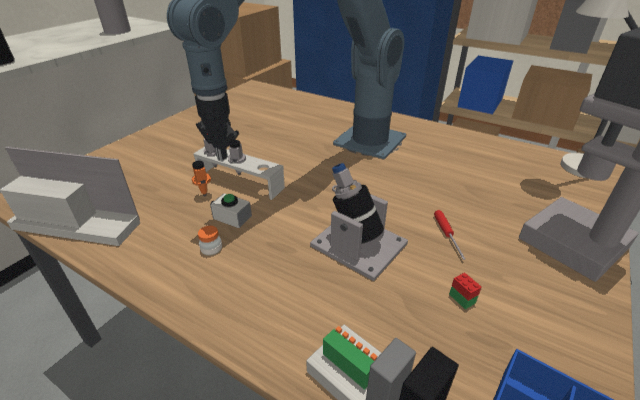

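The final view shows the blue-nut holder seated in the spindle at (345,180). The button at (230,200) is back up, and nothing else has visibly moved.

```bash
python3 -c "
from bench import ctrl
print(ctrl.sign_off())"
```

```text
the job is handed in; nothing more can be done
None
```

The blue-nut holder is seated flush over the dogs and released, the green button was pressed fully and sprang back, nothing else was visibly disturbed, and the job was handed in at about 17 s (verdict not shown).

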